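Back off the clamp collar and run the lamp slide up to its stop

TASK

The lamp slide on the little alignment rail is locked: with a closed fingertip on its knurled rim, roll the big clamp collar anticlockwise (seen from above) two full turns to free the slide, then push the slide gently by its upright end plate along the rail until its nose rests against the end stop. Nothing is to be gripped or lifted: the lamp just rides along in its tray, the slide must not be forced before the collar is backed off, and the things round the rail stay as they are. Leave the collar at two turns.

Things in the scene. Friction and masses are not known exactly. Their poses are not given: they have to be found in the camera images.
- rail: Fixed aluminium rail, 435 x 84 mm, with guide ways 18 mm high; origin: centre of its underside; y along it from the collar's end to the stop's end, roughly to the robot's right; z up. The grey bridge under the collar is 70 x 62 mm, its top 48 mm above the worktop; only its corners reach out under the collar (47 mm from the axis), so the rim is free all round.
- collar_top (a point): Middle of the knurled steel clamp collar: a disc with upright axis, 72 mm across and 18 mm high, on the bridge at one end of the rail. The point lies on its axis, level with the top edge, 69 mm above the worktop at first; it rises 1.5 mm a turn. Rim: 2 to 16 mm below the top edge. Top: flat in the outer 10 mm, dished inside. z up, x to the black dot, 29.5 mm from the axis, that shows the turns.
- collar (a joint): Turn of the collar in rad, 0 clamped tight (so at the start), growing anticlockwise seen from above: 6.28 is one turn, 12.57 two; it ends at 22. It takes about 0.06 N m (1.7 N along the rim), stays where it is left, and its rim grips well (friction about 1). The clamp's foot eases gradually and lets go at about 1.7 turns.
- push_face (a point): Centre of the outer face of the slide's upright end plate (66 mm wide across the rail, 6 mm thick, from 24 to 76 mm above the worktop; the point is at 50 mm) at the collar's end of the lamp tray. At the start the collar's axis lies 80 mm from the face along -y, so the gap to the rim is 44 mm; it grows. Axes: z up, y along the rail towards the stop, the way to push.
- slide (a joint): Travel of the slide in m from its start (0), growing towards the stop. Free, it takes 2 to 4 N; clamped, it holds against some 40 N.
- nose_tip (a point): Tip of the round steel nose, 14 mm in diameter, at the far end of the slide, 33 mm above the worktop; axes as push_face.
- stop_face (a point): Middle of the rubber buffer, 18 mm in diameter, on the end stop (an aluminium block fixed across the rail, 76 mm wide, 34 mm high) that faces the nose; axes as push_face. The nose has 37 to 67 mm to go.
- lamp: Glass lamp with a black cap lying along the rail on a foam block, 50 x 142 mm and 55 mm high in all, 0.11 kg, loose in the tray (floor 28 mm above the worktop, low lips round it). Origin: centre of its underside; z up. It is left alone.
- carton_a: Lamp carton 46 x 46 x 158 mm standing behind the rail. Leave it. Origin: centre of its underside.
- carton_b: The other lamp carton, the same size. Leave it. Origin: centre of its underside.
- book: Log book 210 x 150 x 18 mm lying to the right. Leave it. Origin: centre of its underside.
- driver: Screwdriver 189 mm long, 22 mm high, lying behind the rail. Leave it. Origin: centre of its underside.
- amber: Small amber bottle, 52 mm wide, 105 mm high. Leave it. Origin: centre of its underside.

How it is judged:
By the outcome, as a careful person would: the job done as asked, in the order asked, and still so for the second after the job is handed in, with the robot touching nothing.
It also fails if it takes over 64 s, if anything falls off the work surface, if the arm or the gripper's body presses on something with over 40 N, if the wrist force passes 120 N, or if a joint passes its speed limit or range.

ROBOT

A 6-joint arm with a two-finger parallel gripper is mounted at the origin on a cart in front of the work surface, level with it; the furniture and walls round the work are solid. World frame = base frame: x ahead of the robot, y to its left, z up, the work surface at z = 0. Lengths are in m, angles in rad, forces in N, time in s.
With the tool pointing down it reaches from about 0.375 to 0.9 m from the base axis. Payload 3.1 kg.
Tool frame: the origin (TCP) lies between the finger pads; the fingertips stand 11 mm ahead of it and the grasp point (between the pads) lies 8 mm behind it; z points along the fingers, y is the direction in which the jaws open and shut (so a half turn about z gives the same grasp; the last joint's range is limited). The gripper opens to 85 mm and grips with 20 to 120 N. Pads are 22 mm wide; open, the fingers measure 114 mm over their backs; the gripper's body (76 mm by 85 mm) begins 54 mm behind the grasp point. The pads swing forward as they close: fully open they stand 13 mm farther back than shut.
Start: joints at [-1.28, 0.527, 1.433, -0, 1.181, -0.178], TCP at [0.282, -0.558, 0.242] pointing down, gripper open.
Joint ranges: [-3.08, 3.08], [-0.75, 2.2], [0.22, 2.44], [-1.43, 4.57], [0, 2.65], [-2.85, 2.85]. Speed limits (rad/s): [2.79, 2.79, 3.14, 3.14, 3.14, 3.14].

INTERFACE

Orientations are given as a unit quaternion [x, y, z, w].
In Python, from station import manip gives the robot as it stands. The module is installed in compiled form; this text tells all that it offers.
- The arm moves only by the tool arm_command, never from a script. Its argument "rows" is a list of rows, each a list of 3 entries, a list of its own where there are three numbers: the shift along the world's x, y, z in mm, then the turn about the world's z in rad, then the closure, from -1 (fully open) to 1 (shut), so that 0 is half open. A call has 1 to 12 rows; each row shifts and turns the commanded pose from where the row before left it; what a row does not reach is not made up. A row lasts 1/8 s, in which the tool goes at most 62.5 mm and 10.7 degrees, less where a joint would pass 70% of its speed; a pose out of reach is approached as far as the arm can. A call with a gripper value outside its range is refused whole. The fingers move at their own pace and stop on an object; "squeeze" is the grip in N (left out, the last holds). Time passes only in rows, so rows that do not move let the fingers close. It gives the time, the measured TCP pose, the force and the opening at its end, in the units of the state.
- manip.sense(): the state, without advancing time (a new reading comes with each control period).
- manip.snapshot(name): name is "scene" or "top"; returns the picture (400x640x3 uint8, blue, green, red); there is no depth.
- manip.get_calibration(name): a dict with "fovy" (degrees; the focal length in pixels is half the picture's height over the tangent of half this angle, whatever the lens; pixels are square), "cx", "cy" (the principal point, pixels), "k1" (the pictures are not rectified: a ray, as slopes to the right and down, at radius r is drawn at 1 + k1 r^2 times it, then the intrinsics apply), "R" (3x3) and "t" (3): a world point X has camera coordinates R X + t. Camera axes: x right, y down, z forward; pixel columns grow to the right and rows downward; lengths in m; the calibration is good to about 2 mm. A picture is of the moment at which its call begins. get_calibration takes no time and is no camera call.
- manip.sign_off(): hands the job in, once; it reports no verdict.
The state is a dict: "t": time; "q": joint angles; "qd": joint speeds; "tau": joint torques, N m; "tcp_pos": TCP position; "tool_rot": TCP orientation; "force": force on the tool from outside, world axes, zero at the start; "ft_torque": the same for the moment, N m; "finger_gap": opening from 0.0 (shut) to 1.0 (fully open).
Only numpy, scipy, OpenCV 4.12 (cv2) and the standard library are available. Lean on these libraries where they do the work, as an engineer would, in place of code of your own. Each camera call takes 0.05 s, during which the arm holds its last target.

## Working session

There is one attempt and no reset: what is moved stays moved. The work goes in short steps, Python scripts to look and compute and a tool call to move; the robot and the scene stay as the last step left them, time stands still between calls to the robot, and variables do not carry over. Pictures are saved under pics/ and viewed, and the job is handed in when it is done.

Besides the shell and the picture viewer there is one more tool, called by a JSON object that holds its "name" and its "arguments". arm_command: Moves the arm, as the interface text tells. Its arguments: {"type":"object","properties":{"rows":{"type":"array","items":{"type":"array"}},"squeeze":{"type":"number"}},"required":["rows"]}

```bash
mkdir -p pics; cat > h.py <<'E'
import numpy as np, cv2
from station import manip
def snap(name,fn):
    im=manip.snapshot(name); cv2.imwrite('pics/'+fn,im); return im
def K(name):
    c=manip.get_calibration(name); f=200/np.tan(np.radians(c['fovy'])/2)
    return c,f
def proj(name,X):
    c,f=K(name); p=np.array(c['R'])@np.array(X)+np.array(c['t']); s=p[:2]/p[2]; s=s*(1+c['k1']*(s@s)); return np.array([c['cx'],c['cy']])+f*s
def at_z(name,uv,z):
    c,f=K(name); d=(np.array(uv)-[c['cx'],c['cy']])/f; s=d.copy()
    for _ in range(30): s=d/(1+c['k1']*(s@s))
    R=np.array(c['R']);t=np.array(c['t']); o=-R.T@t; v=R.T@np.array([s[0],s[1],1]); return o+v*(z-o[2])/v[2]
E
python3 - <<'E'
from h import *
snap('scene','s0.png');snap('top','t0.png')
for n in('scene','top'):
    c=manip.get_calibration(n);print(n,c['fovy'],c['k1'],-np.array(c['R']).T@np.array(c['t']))
print(manip.sense())
E
```

```text
scene 56.076268536189424 -0.04829209813990672 [0.03166639 0.75604837 0.71232613]
top 52.09345751747425 -0.06110800408779621 [0.40864224 0.0634225  1.11256055]
{'t': 0.1, 'q': array([-1.28049917e+00,  5.28407074e-01,  1.43377818e+00,  1.56460087e-05,
        1.18140712e+00, -1.78478001e-01]), 'qd': array([ 9.47660058e-04, -9.71877172e-04, -1.37399367e-03,  1.65091787e-04,
       -3.23283535e-05, -1.98925542e-04]), 'tau': array([-5.19887872e-04, -4.43306601e+01, -1.78584713e+01, -2.35310799e-04,
        3.89592256e-03,  1.80210577e-05]), 'tcp_pos': array([ 0.28223144, -0.55694559,  0.24140937]), 'tool_rot': array([ 9.72656962e-01,  2.32244344e-01, -4.86497920e-05, -9.98706673e-04]), 'force': array([ 0.05076129,  0.44594168, -0.15066646]), 'ft_torque': array([ 0.00710004,  0.00794298, -0.02643496]), 'finger_gap': 0.9971462531815966}
```

View pics/s0.png

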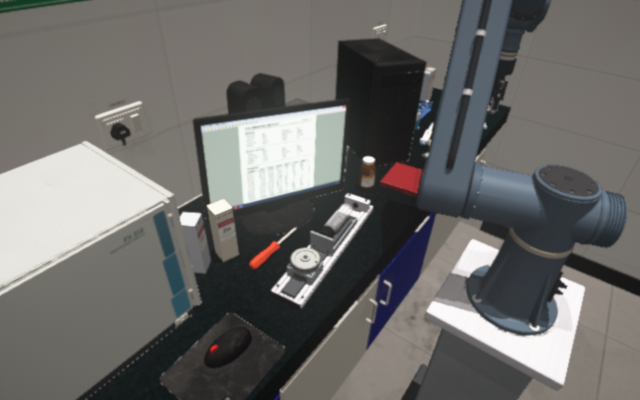

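View pics/t0.png

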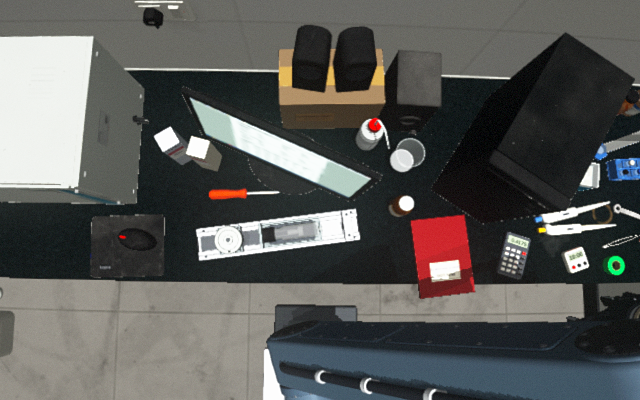

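```bash
python3 - <<'E'
from h import *
a=cv2.imread('pics/t0.png')[195:275,185:370];cv2.imwrite('pics/t0c.png',cv2.resize(a,None,fx=4.3,fy=4.3,interpolation=cv2.INTER_CUBIC))
a=cv2.imread('pics/s0.png')[185:315,260:385];cv2.imwrite('pics/s0c.png',cv2.resize(a,None,fx=4.5,fy=4.5,interpolation=cv2.INTER_CUBIC))
E
```

```text
(no output)
```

View pics/t0c.png

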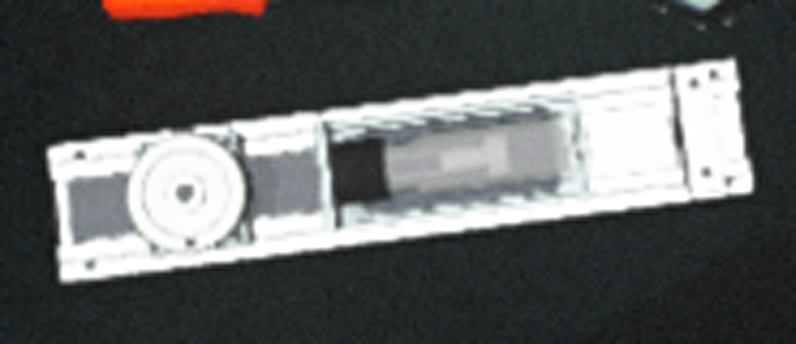

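View pics/s0c.png

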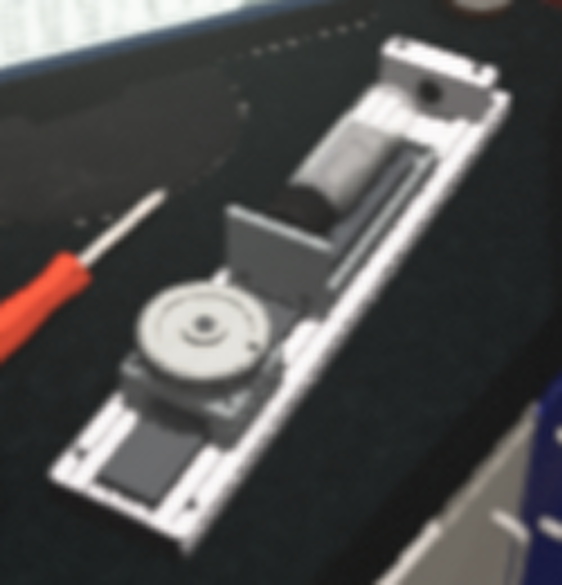

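```bash
python3 - <<'E'
from h import *
def T(x,y): return np.array([x/4.3+185-.4,y/4.3+195-.4])
def S(x,y): return np.array([x/4.5+260-.4,y/4.5+185-.4])
np.set_printoptions(precision=4,suppress=True)
c=at_z('top',T(186,191),.069);print('collar top',c, 'scene',at_z('scene',S(204,330),.069))
print('dot',at_z('top',T(190,243),.069)-c, at_z('scene',S(253,346),.069)-at_z('scene',S(204,325),.069))
P=[at_z('top',T(*p),z) for p,z in [((50,148),.018),((62,283),.018),((735,60),.034),((752,190),.034)]]
for p in P:print('corner',p)
for p in [(323,112),(335,227)]: print('plate top',at_z('top',T(*p),.076))
for p in [(228,205),(330,248)]: print('plate top sc',at_z('scene',S(*p),.076))
d=P[2]-P[0];print(np.linalg.norm(d[:2]),d/np.linalg.norm(d[:2])); d=P[3]-P[1];print(np.linalg.norm(d[:2]),d/np.linalg.norm(d[:2]))
print('rail ctr',np.mean(P,0))
for p in [(675,65),(687,193)]: print('stop block edge',at_z('top',T(*p),.034))
print('driver',at_z('top',(210,193),.02),at_z('top',(278,193),.0),at_z('top',(230,198),.01)); print('cartonb', at_z('top',(197,167),.1))
for p in [(380,178),(335,187),(290,170)]: print('monitor foot',at_z('top',p,.1))
E
```

```text
collar top [0.4357 0.251  0.069 ] scene [0.4325 0.2532 0.069 ]
dot [-0.0303 -0.0034  0.    ] [-0.0299 -0.004   0.    ]
corner [0.4622 0.3453 0.018 ]
corner [0.3796 0.3343 0.018 ]
corner [ 0.5215 -0.0776  0.034 ]
corner [ 0.4415 -0.088   0.034 ]
plate top [0.4829 0.1711 0.076 ]
plate top [0.4158 0.1622 0.076 ]
plate top sc [0.4802 0.1718 0.076 ]
plate top sc [0.4132 0.1651 0.076 ]
0.4271052923152481 [ 0.1388 -0.9903  0.0375]
0.4267641608412627 [ 0.145  -0.9894  0.0375]
rail ctr [0.4512 0.1285 0.026 ]
stop block edge [ 0.5179 -0.0404  0.034 ]
stop block edge [ 0.4393 -0.048   0.034 ]
driver [0.5593 0.3124 0.02  ] [0.5649 0.1311 0.    ] [0.5478 0.26   0.01  ]
cartonb [0.6137 0.3299 0.1   ]
monitor foot [ 0.5931 -0.1314  0.1   ]
monitor foot [ 0.5682 -0.0174  0.1   ]
monitor foot [0.6097 0.0962 0.1   ]
```

{"name": "arm_command", "arguments": {"rows": [[[10, 50, 0], 0, 1], [[15, 55, 0], 0, 1], [[20, 55, 0], 0, 1], [[20, 55, 0], 0, 1], [[20, 55, 0], -0.1, 1], [[20, 55, 0], -0.15, 1], [[20, 55, 0], -0.15, 1], [[20, 55, 0], -0.15, 1], [[15, 55, 0], -0.15, 1], [[15, 55, 0], -0.15, 1], [[10, 50, 0], -0.12, 1], [[5, 40, 0], 0, 1]], "squeeze": 40}}

```text
t: 1.6
tcp_pos: [0.4716, 0.0762, 0.2421]
tool_rot: [0.97, -0.243, -0.0, -0.0]
force: [1.5, -0.0, 0.5]
finger_gap: -0.004
```

{"name": "arm_command", "arguments": {"rows": [[[5, 50, 0], 0, 1], [[6, 50, 0], 0, 1], [[6, 46, -30], 0, 1], [[0, 0, -50], 0, 1], [[0, 0, -35], 0, 1], [[0, 0, 0], 0, 1], [[0, 0, 0], 0, 1]]}}

```text
t: 2.48
tcp_pos: [0.4893, 0.2202, 0.1282]
tool_rot: [0.97, -0.244, 0.001, -0.0]
force: [0.2, 0.1, 0.3]
finger_gap: 0.002
```

```bash
python3 - <<'E'
from h import *
snap('scene','s1.png');snap('top','t1.png')
s=manip.sense();print(s['tcp_pos'],s['q'],s['force'])
a=cv2.imread('pics/t1.png')[185:285,185:310];cv2.imwrite('pics/t1c.png',cv2.resize(a,None,fx=5,fy=5,interpolation=cv2.INTER_CUBIC))
a=cv2.imread('pics/s1.png')[185:315,240:385];cv2.imwrite('pics/s1c.png',cv2.resize(a,None,fx=4.5,fy=4.5,interpolation=cv2.INTER_CUBIC))
E
```

```text
[0.48990131 0.22021116 0.12898976] [2.14267325e-01 5.75105977e-01 1.75748999e+00 3.38974220e-05
 8.05434786e-01 2.27759933e+00] [ 0.50857258 -0.74055563  0.13948755]
```

View pics/s1c.png

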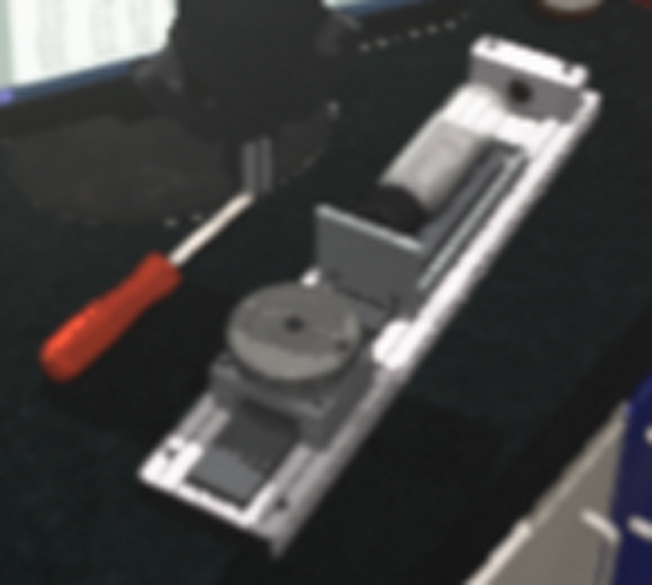

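View pics/t1c.png

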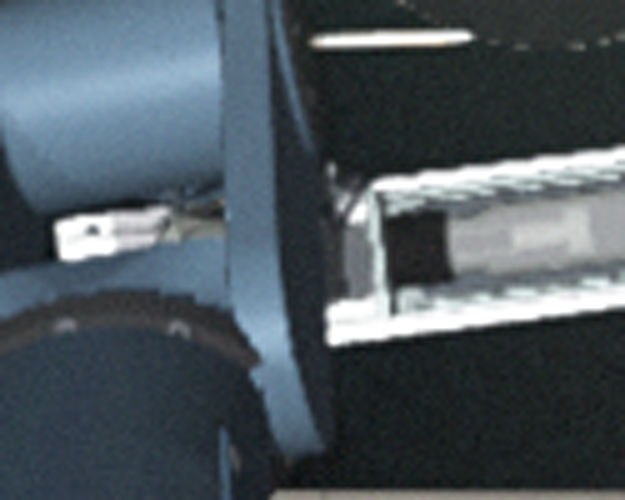

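{"name": "arm_command", "arguments": {"rows": [[[0, 0, -40], 0, 1], [[0, 0, -22], 0, 1], [[0, 0, 0], 0, 1], [[-9, 5, 0], 0, 1], [[0, 0, 0], 0, 1]]}}

```text
t: 3.2
tcp_pos: [0.4791, 0.2256, 0.0666]
tool_rot: [0.97, -0.243, 0.001, -0.0]
force: [0.6, 0.0, -0.7]
finger_gap: -0.002
```

{"name": "arm_command", "arguments": {"rows": [[[-1.8, 1, 0], 0, 1], [[0, 0, 0], 0, 1]]}}

```text
t: 3.45
tcp_pos: [0.4779, 0.2263, 0.0658]
tool_rot: [0.97, -0.243, 0.0, -0.0]
force: [0.8, -0.4, 0.4]
finger_gap: 0.001
```

{"name": "arm_command", "arguments": {"rows": [[[-1.8, 1, 0], 0, 1], [[0, 0, 0], 0, 1]]}}

```text
t: 3.7
tcp_pos: [0.4758, 0.2271, 0.0653]
tool_rot: [0.97, -0.244, -0.0, 0.0]
force: [-0.4, 0.3, -0.1]
finger_gap: -0.0
```

{"name": "arm_command", "arguments": {"rows": [[[-1.3, 0.8, 0], 0, 1], [[0, 0, 0], 0, 1]]}}

```text
t: 3.95
tcp_pos: [0.4745, 0.2279, 0.0652]
tool_rot: [0.97, -0.244, -0.0, 0.0]
force: [0.2, 0.1, -0.0]
finger_gap: -0.002
```

{"name": "arm_command", "arguments": {"rows": [[[-0.9, 0.5, 0], 0, 1], [[0, 0, 0], 0, 1]]}}

```text
t: 4.2
tcp_pos: [0.4743, 0.2283, 0.0654]
tool_rot: [0.97, -0.244, 0.001, -0.0]
force: [2.2, -2.0, -0.3]
finger_gap: 0.0
```

{"name": "arm_command", "arguments": {"rows": [[[-0.9, 0.5, 0], 0, 1], [[0, 0, 0], 0, 1]]}}

```text
t: 4.45
tcp_pos: [0.4742, 0.2286, 0.0655]
tool_rot: [0.97, -0.243, 0.001, -0.0]
force: [3.4, -2.7, -0.1]
finger_gap: -0.001
```

```bash
cat >> h.py <<'E'
def orbit(c,p0,r,n,d=0.16,z=0):
    # p0 commanded xy (mm); c mm ; rotate; spread radius correction over first 2 rows
    c=np.array(c,float);p=np.array(p0,float);v=p-c;th=np.arctan2(v[1],v[0]);r0=np.hypot(*v);out=[]
    for i in range(1,n+1):
        rr=r0+(r-r0)*min(1,i/2); q=np.round(c+rr*np.array([np.cos(th+d*i),np.sin(th+d*i)])-p,1); p=p+q
        out.append([[float(q[0]),float(q[1]),z],d,1])
    print(out); print('end cmd',p,'theta',np.arctan2(*(p-c)[::-1]))
E
python3 - <<'E'
from h import *
orbit((435,251.5),(472.7,228.9),42.5,6)
E
```

```text
[[[2.4, 6.6, 0], 0.16, 1], [[1.4, 6.7, 0], 0.16, 1], [[0.9, 6.8, 0], 0.16, 1], [[-0.1, 6.7, 0], 0.16, 1], [[-1.2, 6.7, 0], 0.16, 1], [[-2.3, 6.4, 0], 0.16, 1]]
end cmd [473.8 268.8] theta 0.419419357691047
```

{"name": "arm_command", "arguments": {"rows": [[[2.4, 6.6, 0], 0.16, 1], [[1.4, 6.7, 0], 0.16, 1], [[0.9, 6.8, 0], 0.16, 1]]}}

```text
t: 4.82
tcp_pos: [0.4803, 0.2493, 0.0657]
tool_rot: [1.0, -0.004, 0.003, -0.001]
force: [4.9, -2.3, -0.7]
finger_gap: 0.001
```

{"name": "arm_command", "arguments": {"rows": [[[-0.1, 6.7, 0], 0.16, 1], [[-1.2, 6.7, 0], 0.16, 1], [[-2.3, 6.4, 0], 0.16, 1]]}}

```text
t: 5.2
tcp_pos: [0.4768, 0.2699, 0.0658]
tool_rot: [0.972, 0.234, 0.003, -0.0]
force: [5.0, 0.4, -1.6]
finger_gap: -0.001
```

```bash
python3 - <<'E'
from h import *
s=manip.sense();print(s['tcp_pos'],s['q'],s['force'])
snap('scene','s2.png')
a=cv2.imread('pics/s2.png')[185:315,240:385];cv2.imwrite('pics/s2c.png',cv2.resize(a,None,fx=4.5,fy=4.5,interpolation=cv2.INTER_CUBIC))
E
```

```text
[0.47683471 0.26986293 0.06582202] [3.10870719e-01 6.91829739e-01 1.76453245e+00 3.89498336e-04
 6.78684181e-01 1.40889701e+00] [ 5.04432139  0.3605163  -1.61405207]
```

View pics/s2c.png

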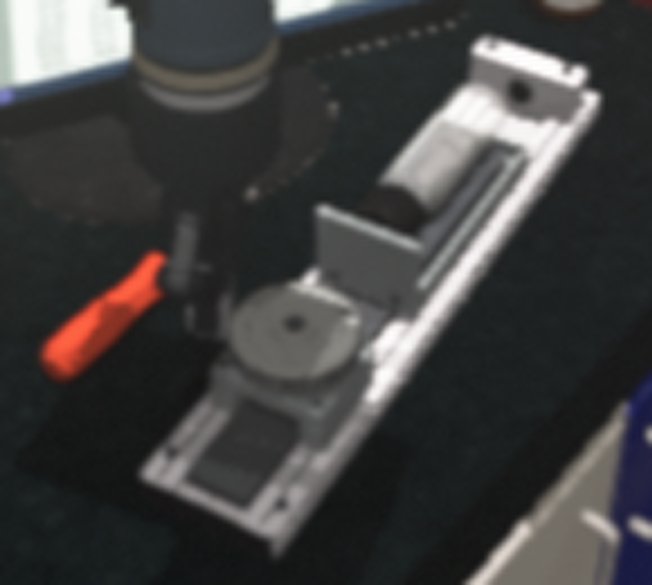

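```bash
python3 - <<'E'
from h import *
c=(435,251.5)
t=at_z('scene',(350/4.5+240-.4,318/4.5+185-.4),.0693);print(t-[.4335,.2525,0])
orbit(c,(473.8,268.8),41.5,24)
E
```

```text
[-0.01902212 -0.02476363  0.0693    ]
[[[-3.7, 5.7, 0], 0.16, 1], [[-4.4, 5.0, 0], 0.16, 1], [[-4.9, 4.5, 0], 0.16, 1], [[-5.5, 3.7, 0], 0.16, 1], [[-6.0, 2.8, 0], 0.16, 1], [[-6.4, 1.7, 0], 0.16, 1], [[-6.6, 0.8, 0], 0.16, 1], [[-6.6, -0.3, 0], 0.16, 1], [[-6.5, -1.4, 0], 0.16, 1], [[-6.2, -2.4, 0], 0.16, 1], [[-5.7, -3.4, 0], 0.16, 1], [[-5.1, -4.2, 0], 0.16, 1], [[-4.4, -4.9, 0], 0.16, 1], [[-3.6, -5.7, 0], 0.16, 1], [[-2.6, -6.1, 0], 0.16, 1], [[-1.6, -6.4, 0], 0.16, 1], [[-0.5, -6.6, 0], 0.16, 1], [[0.5, -6.6, 0], 0.16, 1], [[1.6, -6.5, 0], 0.16, 1], [[2.5, -6.1, 0], 0.16, 1], [[3.6, -5.6, 0], 0.16, 1], [[4.3, -5.0, 0], 0.16, 1], [[5.1, -4.2, 0], 0.16, 1], [[5.7, -3.4, 0], 0.16, 1]]
end cmd [416.8 214.2] theta -2.0247459639786136
```

{"name": "arm_command", "arguments": {"rows": [[[-3.7, 5.7, 0], 0.16, 1], [[-4.4, 5.0, 0], 0.16, 1], [[-4.9, 4.5, 0], 0.16, 1], [[-5.5, 3.7, 0], 0.16, 1], [[-6.0, 2.8, 0], 0.16, 1], [[-6.4, 1.7, 0], 0.16, 1]]}}

```text
t: 6.0
tcp_pos: [0.4473, 0.2962, 0.0664]
tool_rot: [0.756, 0.655, 0.007, 0.0]
force: [5.0, 11.6, -1.5]
finger_gap: -0.003
```

{"name": "arm_command", "arguments": {"rows": [[[-6.6, 0.8, 0], 0.16, 1], [[-6.6, -0.3, 0], 0.16, 1], [[-6.5, -1.4, 0], 0.16, 1], [[-6.2, -2.4, 0], 0.16, 1], [[-5.7, -3.4, 0], 0.16, 1], [[-5.1, -4.2, 0], 0.16, 1]]}}

```text
t: 6.75
tcp_pos: [0.4005, 0.2839, 0.0658]
tool_rot: [0.368, 0.93, -0.0, -0.005]
force: [-11.3, 13.6, 9.6]
finger_gap: -0.002
```

```bash
python3 - <<'E'
from h import *
from scipy.optimize import least_squares
P=np.array([(474.3,228.2),(480.3,249.3),(476.8,269.9),(447.3,296.2),(400.5,283.9)])
f=least_squares(lambda x:np.hypot(*(P-x[:2]).T)-x[2],[435,251,46]);print(f.x,f.fun)
s=manip.sense();print(s['tcp_pos'],s['q'],s['force'],s['ft_torque'])
snap('scene','s3.png')
a=cv2.imread('pics/s3.png')[185:315,240:385];cv2.imwrite('pics/s3c.png',cv2.resize(a,None,fx=4.5,fy=4.5,interpolation=cv2.INTER_CUBIC))
E
```

```text
[433.95888265 251.57886078  46.54212476] [ 0.08380023 -0.14500886  0.05213967  0.03073727 -0.0216683 ]
[0.40051473 0.28391754 0.06584086] [ 0.38480698  0.6542228   1.89984314  0.01129771  0.59516776 -0.4412786 ] [-11.29645256  13.58986405   9.63990153] [ 2.20140882  1.77359857 -0.01350258]
```

View pics/s3c.png

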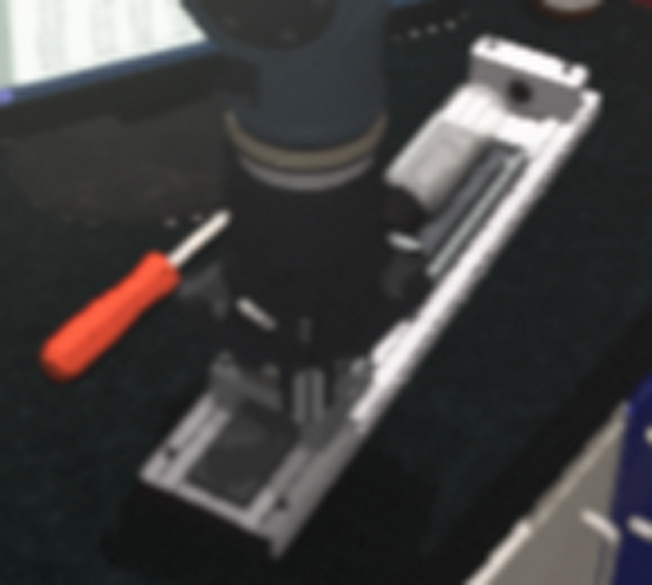

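```bash
python3 - <<'E'
from h import *
p=np.array([473.8,268.8])+np.array([[-3.7,5.7],[-4.4,5],[-4.9,4.5],[-5.5,3.7],[-6,2.8],[-6.4,1.7],[-6.6,.8],[-6.6,-.3],[-6.5,-1.4],[-6.2,-2.4],[-5.7,-3.4],[-5.1,-4.2]]).sum(0);print(p)
orbit((434,251.6),p,43.7,13)
E
```

```text
[406.2 281.3]
[[[-5.6, -3.9, 0], 0.16, 1], [[-5.0, -4.9, 0], 0.16, 1], [[-2.8, -6.4, 0], 0.16, 1], [[-1.8, -6.7, 0], 0.16, 1], [[-0.7, -7.0, 0], 0.16, 1], [[0.4, -7.0, 0], 0.16, 1], [[1.6, -6.8, 0], 0.16, 1], [[2.6, -6.5, 0], 0.16, 1], [[3.6, -5.9, 0], 0.16, 1], [[4.5, -5.4, 0], 0.16, 1], [[5.3, -4.5, 0], 0.16, 1], [[5.9, -3.7, 0], 0.16, 1], [[6.5, -2.6, 0], 0.16, 1]]
end cmd [420.7 210. ] theta -1.8802375825784983
```

{"name": "arm_command", "arguments": {"rows": [[[-5.6, -3.9, 0.3], 0.16, 1], [[-5.0, -4.9, 0], 0.16, 1], [[-2.8, -6.4, 0.3], 0.16, 1], [[-1.8, -6.7, 0], 0.16, 1], [[-0.7, -7.0, 0], 0.16, 1], [[0.4, -7.0, 0.3], 0.16, 1]]}}

```text
t: 7.55
tcp_pos: [0.3873, 0.2449, 0.0659]
tool_rot: [-0.104, 0.995, -0.0, -0.004]
force: [-1.8, 0.6, -0.8]
finger_gap: -0.001
```

{"name": "arm_command", "arguments": {"rows": [[[1.6, -6.8, 0], 0.16, 1], [[2.6, -6.5, 0], 0.16, 1], [[3.6, -5.9, 0.3], 0.16, 1], [[4.5, -5.4, 0], 0.16, 1], [[5.3, -4.5, 0], 0.16, 1], [[5.9, -3.7, 0], 0.16, 1]]}}

```text
t: 8.3
tcp_pos: [0.4094, 0.2114, 0.066]
tool_rot: [-0.552, 0.834, 0.002, -0.005]
force: [-4.8, -2.9, 1.9]
finger_gap: 0.001
```

```bash
python3 - <<'E'
from h import *
s=manip.sense();print(s['tcp_pos'],s['q'],s['force'],s['ft_torque'])
print(np.hypot(*(s['tcp_pos'][:2]*1000-[434,251.6])))
snap('scene','s4.png')
a=cv2.imread('pics/s4.png')[185:315,240:385];cv2.imwrite('pics/s4c.png',cv2.resize(a,None,fx=4.5,fy=4.5,interpolation=cv2.INTER_CUBIC))
E
```

```text
[0.40938037 0.21135377 0.06599559] [ 2.33221045e-01  6.36634413e-01  1.97187391e+00  1.27381444e-04
  5.44316023e-01 -2.50708743e+00] [-4.77297277 -2.91832476  1.89526378] [-0.54001842  0.65576327  0.00677344]
47.179291785758465
```

View pics/s4c.png

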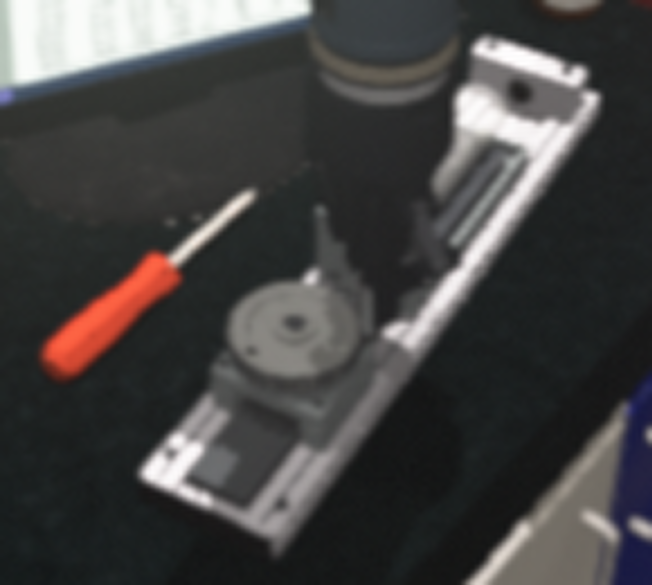

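```bash
cat >> h.py <<'E'
def sdot(u,v,x0,y0,k,z):
    p=at_z('scene',(u/k+x0-.4,v/k+y0-.4),z)[:2]*1000-[433,252.5]; print('dot',p,np.hypot(*p),'ang',np.arctan2(p[1],p[0])%(2*np.pi))
E
python3 - <<'E'
from h import *
sdot(342,345,240,185,4.5,.069)
sdot(250,352,240,185,4.5,.070)
E
```

```text
dot [-27.18416122  -6.3902522 ] 27.925148961773154 ang 3.37247343911534
dot [ 6.80628035 28.41549532] 29.219271495129103 ang 1.3356985664630199
```

{"name": "arm_command", "arguments": {"rows": [[[-3, -5, 0], 0, 1], [[-3, -6, 0], 0, 1], [[0, 0, 30], -0.18, 1], [[0, 0, 30], -0.18, 1], [[20, 5, 0], -0.18, 1], [[20, 5, 0], -0.18, 1], [[20, 5, 0], -0.18, 1], [[20, 5, 0], -0.18, 1], [[0, 0, 0], -0.18, 1], [[0, 0, 0], -0.18, 1], [[0, 0, 0], -0.18, 1], [[0, 0, 0], -0.18, 1]]}}

```text
t: 9.85
tcp_pos: [0.4879, 0.2215, 0.1264]
tool_rot: [0.315, 0.949, 0.0, -0.0]
force: [-0.0, -0.1, -0.4]
finger_gap: -0.0
```

{"name": "arm_command", "arguments": {"rows": [[[0, 0, 0], -0.18, 1], [[0, 0, 0], -0.18, 1], [[0, 0, 0], -0.18, 1], [[0, 0, 0], -0.18, 1], [[0, 0, 0], -0.18, 1], [[0, 0, 0], -0.18, 1], [[0, 0, 0], -0.18, 1], [[0, 0, 0], -0.18, 1], [[0, 0, 0], -0.18, 1], [[0, 0, 0], -0.18, 1], [[0, 0, 0], -0.18, 1], [[0, 0, 0], -0.18, 1]]}}

```text
t: 11.35
tcp_pos: [0.4879, 0.2215, 0.1264]
tool_rot: [0.986, 0.169, -0.0, -0.0]
force: [0.1, 0.1, -0.5]
finger_gap: 0.001
```

{"name": "arm_command", "arguments": {"rows": [[[0, 0, 0], -0.18, 1], [[0, 0, 0], -0.18, 1], [[0, 0, 0], -0.18, 1], [[0, 0, 0], -0.18, 1], [[0, 0, 0], -0.18, 1], [[0, 0, 0], 0, 1]]}}

```text
t: 12.1
tcp_pos: [0.488, 0.2215, 0.1264]
tool_rot: [0.962, -0.272, -0.0, -0.0]
force: [0.7, 0.5, -0.2]
finger_gap: -0.001
```

```bash
python3 - <<'E'
from h import *
s=manip.sense();print(s['tcp_pos'],s['q'],s['force'],s['t'],2*np.arctan2(s['tool_rot'][1],s['tool_rot'][0]))
snap('scene','s5.png')
a=cv2.imread('pics/s5.png')[240:300,270:340];cv2.imwrite('pics/s5c.png',cv2.resize(a,None,fx=9,fy=9,interpolation=cv2.INTER_CUBIC))
E
```

```text
[0.48799018 0.22147729 0.12642288] [2.17276613e-01 5.79242272e-01 1.75943411e+00 3.56882325e-04
 8.03379751e-01 2.33889635e+00] [ 0.70878493  0.48716131 -0.19496224] 12.1 -0.55107124684441
```

View pics/s5c.png

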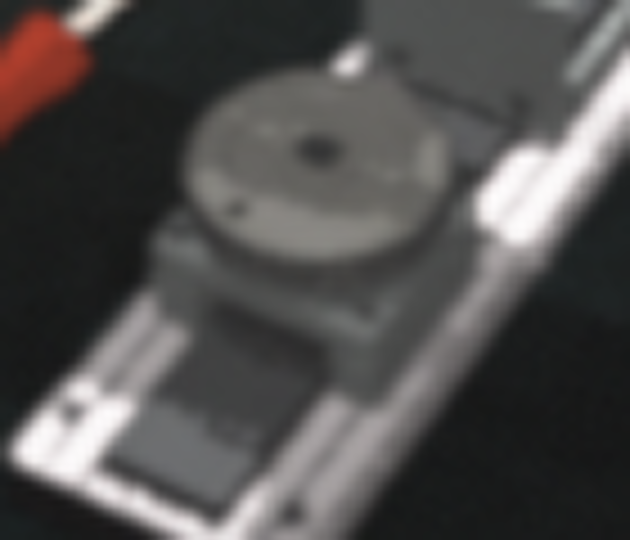

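```bash
python3 - <<'E'
from h import *
sdot(238,207,270,240,9,.070)
sdot(318,152,270,240,9,.066)
E
```

```text
dot [ 5.6341869 26.5580605] 27.149118576579664 ang 1.3617496420543111
dot [ 4.43939749 -5.42310645] 7.008447306392167 ang 5.398373633601232
```

```bash
python3 - <<'E'
from h import *
from scipy.optimize import least_squares
P=np.array([(474.3,228.2),(480.3,249.3),(476.8,269.9),(447.3,296.2),(400.5,283.9),(387.3,244.9),(409.4,211.4)])
f=least_squares(lambda x:np.hypot(*(P-x[:2]).T)-x[2],[435,251,46]);print(f.x,f.fun)
c=f.x[:2];print(c+46.7*np.array([np.cos(-.52),np.sin(-.52)]))
p=c+43.3*np.array([np.cos(-.52),np.sin(-.52)]);print(p)
orbit(c,p,43.3,30)
E
```

```text
[433.73599274 251.34310042  46.74914831] [-0.04752326 -0.14033979  0.1429325   0.11366992 -0.22406987  0.13171095
  0.02361956]
[474.26314843 228.13879798]
[471.31256322 229.82819045]
[[[2.9, 6.3, 0], 0.16, 1], [[2.0, 6.6, 0], 0.16, 1], [[0.8, 6.9, 0], 0.16, 1], [[-0.3, 6.9, 0], 0.16, 1], [[-1.4, 6.8, 0], 0.16, 1], [[-2.4, 6.5, 0], 0.16, 1], [[-3.4, 6.0, 0], 0.16, 1], [[-4.4, 5.3, 0], 0.16, 1], [[-5.1, 4.7, 0], 0.16, 1], [[-5.9, 3.7, 0], 0.16, 1], [[-6.3, 2.8, 0], 0.16, 1], [[-6.7, 1.7, 0], 0.16, 1], [[-6.9, 0.6, 0], 0.16, 1], [[-6.9, -0.5, 0], 0.16, 1], [[-6.8, -1.5, 0], 0.16, 1], [[-6.4, -2.7, 0], 0.16, 1], [[-5.9, -3.6, 0], 0.16, 1], [[-5.2, -4.5, 0], 0.16, 1], [[-4.5, -5.3, 0], 0.16, 1], [[-3.5, -5.9, 0], 0.16, 1], [[-2.6, -6.4, 0], 0.16, 1], [[-1.5, -6.8, 0], 0.16, 1], [[-0.5, -6.9, 0], 0.16, 1], [[0.7, -6.9, 0], 0.16, 1], [[1.8, -6.7, 0], 0.16, 1], [[2.8, -6.3, 0], 0.16, 1], [[3.8, -5.8, 0], 0.16, 1], [[4.6, -5.1, 0], 0.16, 1], [[5.4, -4.3, 0], 0.16, 1], [[6.1, -3.4, 0], 0.16, 1]]
end cmd [415.61256322 212.02819045] theta -2.0027445021412285
```

{"name": "arm_command", "arguments": {"rows": [[[0, 0, -40], 0, 1], [[0, 0, -19], 0, 1], [[-9, 4.5, 0], 0, 1], [[-3.8, 1.9, 0], 0, 1], [[-3.9, 1.9, 0], 0, 1], [[0, 0, 0], 0, 1]]}}

```text
t: 12.9
tcp_pos: [0.4747, 0.2298, 0.0687]
tool_rot: [0.962, -0.272, 0.004, -0.001]
force: [4.8, -3.6, -3.7]
finger_gap: -0.0
```

{"name": "arm_command", "arguments": {"rows": [[[2.9, 6.3, 0.2], 0.16, 1], [[2.0, 6.6, 0], 0.16, 1], [[0.8, 6.9, 0], 0.16, 1], [[-0.3, 6.9, 0], 0.16, 1], [[-1.4, 6.8, 0], 0.16, 1], [[-2.4, 6.5, 0.2], 0.16, 1], [[-3.4, 6.0, 0], 0.16, 1], [[-4.4, 5.3, 0], 0.16, 1], [[-5.1, 4.7, 0], 0.16, 1], [[-5.9, 3.7, 0], 0.16, 1]]}}

```text
t: 14.15
tcp_pos: [0.4579, 0.2915, 0.0696]
tool_rot: [0.864, 0.503, 0.005, 0.001]
force: [3.7, 2.7, -2.4]
finger_gap: 0.002
```

{"name": "arm_command", "arguments": {"rows": [[[-6.3, 2.8, 0.2], 0.16, 1], [[-6.7, 1.7, 0], 0.16, 1], [[-6.9, 0.6, 0], 0.16, 1], [[-6.9, -0.5, 0], 0.16, 1], [[-6.8, -1.5, 0], 0.16, 1], [[-6.4, -2.7, 0.2], 0.16, 1], [[-5.9, -3.6, 0], 0.16, 1], [[-5.2, -4.5, 0], 0.16, 1], [[-4.5, -5.3, 0], 0.16, 1], [[-3.5, -5.9, 0], 0.16, 1]]}}

```text
t: 15.4
tcp_pos: [0.3917, 0.2718, 0.0694]
tool_rot: [0.242, 0.97, -0.0, -0.002]
force: [-7.2, 6.5, 5.5]
finger_gap: 0.0
```

{"name": "arm_command", "arguments": {"rows": [[[-2.6, -6.4, 0.2], 0.16, 1], [[-1.5, -6.8, 0], 0.16, 1], [[-0.5, -6.9, 0], 0.16, 1], [[0.7, -6.9, 0], 0.16, 1], [[1.8, -6.7, 0], 0.16, 1], [[2.8, -6.3, 0.2], 0.16, 1], [[3.8, -5.8, 0], 0.16, 1], [[4.6, -5.1, 0], 0.16, 1], [[5.4, -4.3, 0], 0.16, 1]]}}

```text
t: 16.52
tcp_pos: [0.4056, 0.2144, 0.0695]
tool_rot: [-0.459, 0.889, 0.001, -0.004]
force: [-5.6, -4.5, 5.8]
finger_gap: -0.0
```

```bash
python3 - <<'E'
from h import *
s=manip.sense();print(s['tcp_pos'],s['q'],s['force'],s['t'],2*np.arctan2(s['tool_rot'][1],s['tool_rot'][0]))
snap('scene','s6.png')
a=cv2.imread('pics/s6.png')[240:300,270:340];cv2.imwrite('pics/s6c.png',cv2.resize(a,None,fx=9,fy=9,interpolation=cv2.INTER_CUBIC))
E
```

```text
[0.40564667 0.21435891 0.06945366] [ 2.42031495e-01  6.27719898e-01  1.97715354e+00 -7.59689747e-04
  5.44980840e-01 -2.28107162e+00] [-5.56988879 -4.47616762  5.84633634] 16.525 4.094550709252941
```

View pics/s6c.png

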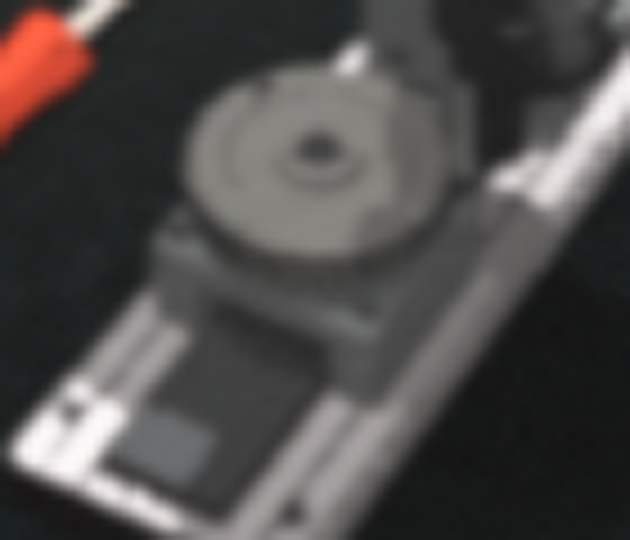

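```bash
python3 - <<'E'
from h import *
sdot(262,85,270,240,9,.0711)
E
```

```text
dot [ 29.17577674 -11.89747934] 31.5083475102566 ang 5.8959847559335445
```

{"name": "arm_command", "arguments": {"rows": [[[-4, -6, 0], 0, 1], [[-5, -6, 0], 0, 1], [[0, 0, 30], -0.18, 1], [[0, 0, 30], -0.18, 1], [[20, 20, 0], -0.18, 1], [[20, 20, 0], -0.18, 1], [[20, 20, 0], -0.18, 1], [[20, 20, 0], -0.18, 1], [[0, 0, 0], -0.18, 1], [[0, 0, 0], -0.18, 1], [[0, 0, 0], -0.18, 1], [[0, 0, 0], -0.18, 1]]}}

```text
t: 18.08
tcp_pos: [0.4808, 0.2835, 0.1289]
tool_rot: [0.417, 0.909, 0.0, 0.0]
force: [0.5, -0.3, -0.3]
finger_gap: 0.003
```

{"name": "arm_command", "arguments": {"rows": [[[0, 0, 0], -0.18, 1], [[0, 0, 0], -0.18, 1], [[0, 0, 0], -0.18, 1], [[0, 0, 0], -0.18, 1], [[0, 0, 0], -0.18, 1], [[0, 0, 0], -0.18, 1], [[0, 0, 0], -0.18, 1], [[0, 0, 0], -0.18, 1], [[0, 0, 0], -0.18, 1], [[0, 0, 0], 0, 1]]}}

```text
t: 19.32
tcp_pos: [0.4808, 0.2835, 0.1289]
tool_rot: [0.944, 0.329, 0.0, -0.0]
force: [0.1, 0.4, 0.1]
finger_gap: -0.0
```

```bash
python3 - <<'E'
from h import *
s=manip.sense();print(s['tcp_pos'],s['q'],s['force'],s['t'],2*np.arctan2(s['tool_rot'][1],s['tool_rot'][0]))
c=np.array([433.74,251.34]);v=s['tcp_pos'][:2]*1000-c;th=np.arctan2(v[1],v[0]);print(np.hypot(*v),th)
p=c+43.3*v/np.hypot(*v);print(p,p-v-c)
orbit(c,p,43.3,23)
snap('scene','s7.png')
a=cv2.imread('pics/s7.png')[240:300,270:340];cv2.imwrite('pics/s7c.png',cv2.resize(a,None,fx=9,fy=9,interpolation=cv2.INTER_CUBIC))
E
```

```text
[0.48079663 0.28346524 0.12885898] [3.32437701e-01 5.96996787e-01 1.70239271e+00 1.79650494e-04
 8.41683356e-01 1.23332927e+00] [0.09294218 0.3993758  0.06916415] 19.325 0.6697851069646861
56.9768171268386 0.5990159283400686
[469.5010744  275.75383946] [-11.29555831  -7.71139995]
[[[-4.3, 5.4, 0], 0.16, 1], [[-5.2, 4.6, 0], 0.16, 1], [[-5.8, 3.8, 0], 0.16, 1], [[-6.4, 2.7, 0], 0.16, 1], [[-6.7, 1.7, 0], 0.16, 1], [[-6.9, 0.7, 0], 0.16, 1], [[-6.9, -0.5, 0], 0.16, 1], [[-6.7, -1.6, 0], 0.16, 1], [[-6.4, -2.6, 0], 0.16, 1], [[-5.9, -3.6, 0], 0.16, 1], [[-5.3, -4.5, 0], 0.16, 1], [[-4.4, -5.3, 0], 0.16, 1], [[-3.6, -5.9, 0], 0.16, 1], [[-2.6, -6.4, 0], 0.16, 1], [[-1.5, -6.8, 0], 0.16, 1], [[-0.5, -6.9, 0], 0.16, 1], [[0.7, -6.9, 0], 0.16, 1], [[1.8, -6.6, 0], 0.16, 1], [[2.8, -6.4, 0], 0.16, 1], [[3.8, -5.8, 0], 0.16, 1], [[4.6, -5.1, 0], 0.16, 1], [[5.4, -4.3, 0], 0.16, 1], [[6.1, -3.4, 0], 0.16, 1]]
end cmd [415.6010744  212.05383946] theta -2.003347866395488
```

View pics/s7c.png

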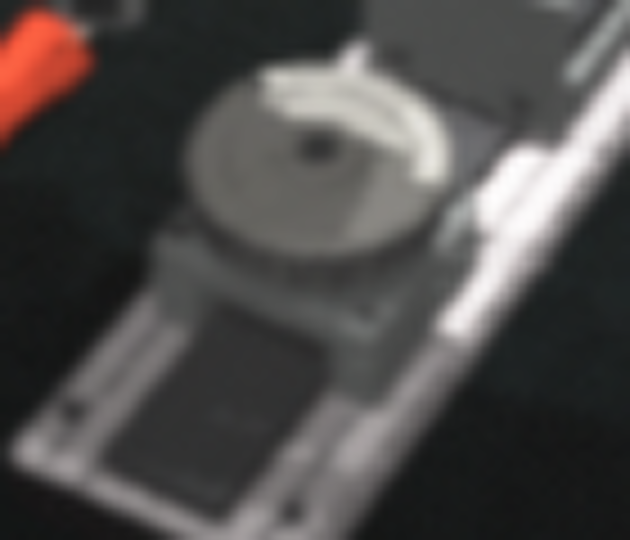

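{"name": "arm_command", "arguments": {"rows": [[[0, 0, -40], 0, 1], [[0, 0, -20], 0, 1], [[-3.9, -2.7, 0], 0, 1], [[-3.7, -2.5, 0], 0, 1], [[-3.7, -2.5, 0], 0, 1], [[0, 0, 0], 0, 1]]}}

```text
t: 20.12
tcp_pos: [0.4727, 0.2773, 0.0702]
tool_rot: [0.945, 0.327, 0.005, -0.001]
force: [3.7, 3.3, -3.0]
finger_gap: -0.0
```

{"name": "arm_command", "arguments": {"rows": [[[-4.3, 5.4, 0], 0.16, 1], [[-5.2, 4.6, 0.2], 0.16, 1], [[-5.8, 3.8, 0], 0.16, 1], [[-6.4, 2.7, 0], 0.16, 1], [[-6.7, 1.7, 0], 0.16, 1], [[-6.9, 0.7, 0.2], 0.16, 1], [[-6.9, -0.5, 0], 0.16, 1], [[-6.7, -1.6, 0], 0.16, 1], [[-6.4, -2.6, 0], 0.16, 1], [[-5.9, -3.6, 0.2], 0.16, 1]]}}

```text
t: 21.38
tcp_pos: [0.4064, 0.289, 0.0704]
tool_rot: [0.422, 0.907, 0.002, -0.002]
force: [-7.4, 10.7, 1.2]
finger_gap: 0.003
```

{"name": "arm_command", "arguments": {"rows": [[[-5.3, -4.5, 0], 0.16, 1], [[-4.4, -5.3, 0], 0.16, 1], [[-3.6, -5.9, 0], 0.16, 1], [[-2.6, -6.4, 0.2], 0.16, 1], [[-1.5, -6.8, 0], 0.16, 1], [[-0.5, -6.9, 0], 0.16, 1], [[0.7, -6.9, 0], 0.16, 1], [[1.8, -6.6, 0], 0.16, 1], [[2.8, -6.4, 0.2], 0.16, 1], [[3.8, -5.8, 0], 0.16, 1], [[4.6, -5.1, 0], 0.16, 1]]}}

```text
t: 22.75
tcp_pos: [0.4004, 0.2185, 0.0703]
tool_rot: [-0.432, 0.902, 0.001, -0.004]
force: [-4.8, -1.6, 3.1]
finger_gap: -0.001
```

```bash
python3 - <<'E'
from h import *
s=manip.sense();print(s['tcp_pos'],s['q'],s['force'],s['t'],2*np.arctan2(s['tool_rot'][1],s['tool_rot'][0]))
snap('scene','s8.png')
a=cv2.imread('pics/s8.png')[240:300,270:340];cv2.imwrite('pics/s8c.png',cv2.resize(a,None,fx=9,fy=9,interpolation=cv2.INTER_CUBIC))
E
```

```text
[0.40039875 0.21854664 0.07029697] [ 2.54012271e-01  6.24273500e-01  1.98396834e+00 -5.58178229e-04
  5.40763406e-01 -2.20891997e+00] [-4.8425234  -1.64834014  3.083401  ] 22.75 4.034208167212355
```

View pics/s8c.png

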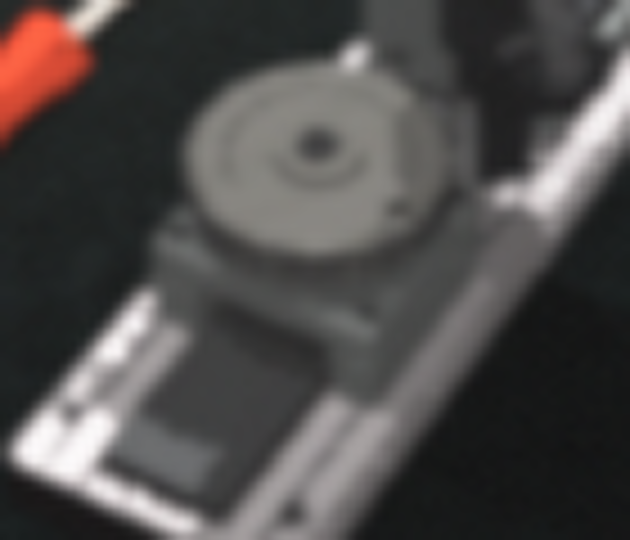

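```bash
python3 - <<'E'
from h import *
sdot(400,207,270,240,9,.072)
for n in ('s0','s1'):
    a=cv2.imread(f'pics/{n}.png')[240:300,270:340];cv2.imwrite(f'pics/{n}d.png',cv2.resize(a,None,fx=9,fy=9,interpolation=cv2.INTER_CUBIC))
E
```

```text
dot [-28.7059913   1.7157392] 28.757219923708828 ang 3.081894297963538
```

View pics/s0d.png

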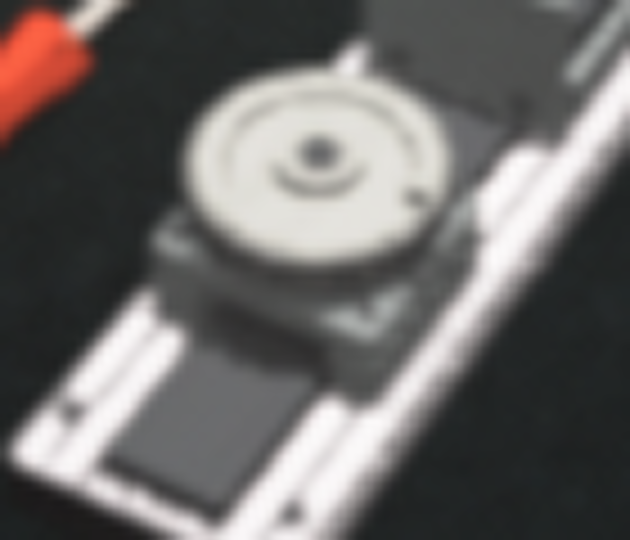

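```bash
python3 - <<'E'
from h import *
sdot(417,197,270,240,9,.069)
c=np.array([433.74,251.34]);
p=manip.sense()['tcp_pos'][:2]*1000;v=p-c;print(np.hypot(*v))
orbit(c,c+43.3*v/np.hypot(*v),43.3,3)
E
```

```text
dot [-28.2463778   -6.30235332] 28.940931499272136 ang 3.3611176913588765
46.60422117041143
[[[5.3, -4.4, 0], 0.16, 1], [[6.0, -3.6, 0], 0.16, 1], [[6.4, -2.5, 0], 0.16, 1]]
end cmd [421.11283003 209.93445419] theta -1.8668003219676006
```

{"name": "arm_command", "arguments": {"rows": [[[5.0, -4.2, 0], 0.15, 1], [[4.7, -2.9, 0], 0.12, 1], [[0, 0, 0], 0, 1]]}}

```text
t: 23.18
tcp_pos: [0.4108, 0.2109, 0.0704]
tool_rot: [-0.547, 0.837, 0.0, -0.003]
force: [-3.5, -7.2, 3.6]
finger_gap: -0.004
```

```bash
python3 - <<'E'
from h import *
s=manip.sense();print(s['tcp_pos'],s['q'],s['force'],s['t'])
snap('scene','s9.png')
a=cv2.imread('pics/s9.png')[240:300,270:340];cv2.imwrite('pics/s9c.png',cv2.resize(a,None,fx=9,fy=9,interpolation=cv2.INTER_CUBIC))
E
```

```text
[0.41075226 0.21092695 0.07039921] [ 0.23249742  0.62718379  1.97032476 -0.002602    0.55077493 -2.49445405] [-3.45697775 -7.23484237  3.55509149] 23.175
```

View pics/s9c.png

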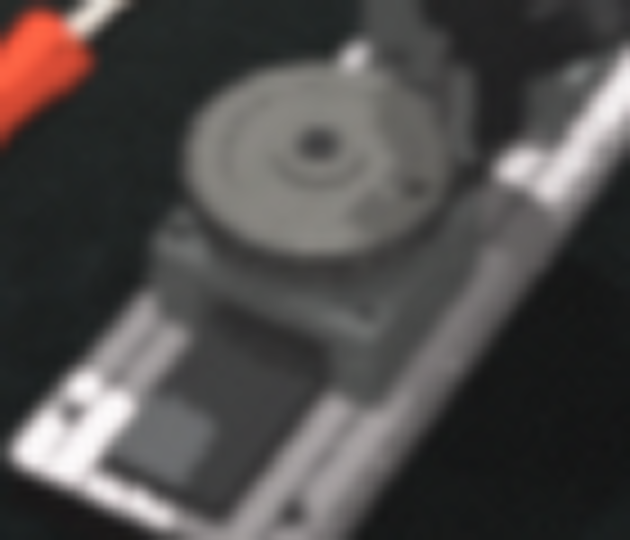

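```bash
python3 - <<'E'
from h import *
sdot(416,187,270,240,9,.072)
E
```

```text
dot [-27.56872533  -6.65564318] 28.360751094090386 ang 3.378479915475608
```

{"name": "arm_command", "arguments": {"rows": [[[-3, -5, 0], 0, 1], [[-4, -7, 0], 0, 1], [[0, 0, 30], -0.17, 1], [[0, 0, 30], -0.17, 1], [[18, 0, 0], -0.17, 1], [[18, -4, 0], -0.17, 1], [[0, 0, 0], -0.17, 1], [[0, 0, 0], -0.17, 1], [[0, 0, 0], -0.17, 1], [[0, 0, 0], -0.17, 1], [[0, 0, 0], -0.17, 1], [[0, 0, 0], -0.17, 1]]}}

```text
t: 24.72
tcp_pos: [0.4429, 0.1965, 0.1299]
tool_rot: [0.271, 0.963, 0.0, 0.0]
force: [0.0, -1.3, 0.0]
finger_gap: 0.001
```

{"name": "arm_command", "arguments": {"rows": [[[0, 0, 0], -0.17, 1], [[0, 0, 0], -0.17, 1], [[0, 0, 0], -0.17, 1], [[0, 0, 0], -0.17, 1], [[0, 0, 0], -0.17, 1], [[0, 0, 0], 0, 1]]}}

```text
t: 25.48
tcp_pos: [0.4429, 0.1965, 0.1299]
tool_rot: [0.641, 0.767, 0.0, 0.0]
force: [-0.2, 0.6, 0.5]
finger_gap: 0.001
```

```bash
python3 - <<'E'
from h import *
s=manip.sense();print(s['tcp_pos'],s['q'],s['force'],s['t'],2*np.arctan2(s['tool_rot'][1],s['tool_rot'][0]))
snap('scene','s10.png');snap('top','t10.png')
a=cv2.imread('pics/s10.png')[185:315,240:385];cv2.imwrite('pics/s10c.png',cv2.resize(a,None,fx=4.5,fy=4.5,interpolation=cv2.INTER_CUBIC))
a=cv2.imread('pics/t10.png')[195:275,185:370];cv2.imwrite('pics/t10c.png',cv2.resize(a,None,fx=4.3,fy=4.3,interpolation=cv2.INTER_CUBIC))
E
```

```text
[0.44290283 0.19649708 0.12989123] [1.86395189e-01 5.24486291e-01 1.88481876e+00 8.24159117e-05
 7.31713705e-01 7.44696614e-03] [-0.17132553  0.58344439  0.53258393] 25.475 1.7496832453427977
```

View pics/s10c.png

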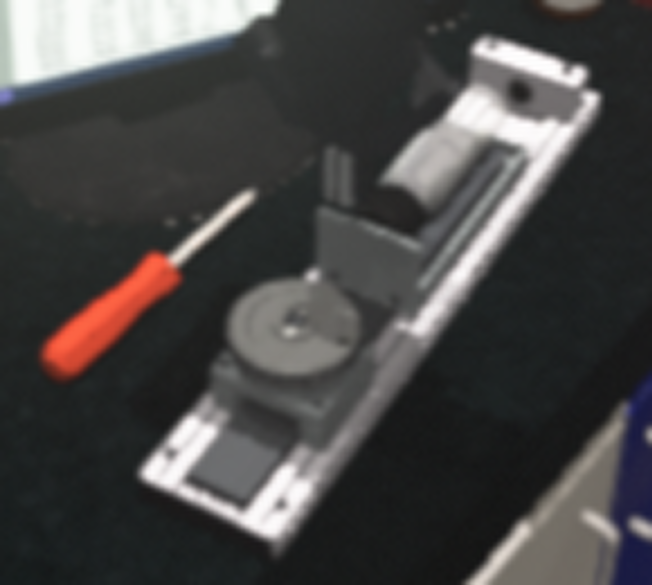

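View pics/t10c.png

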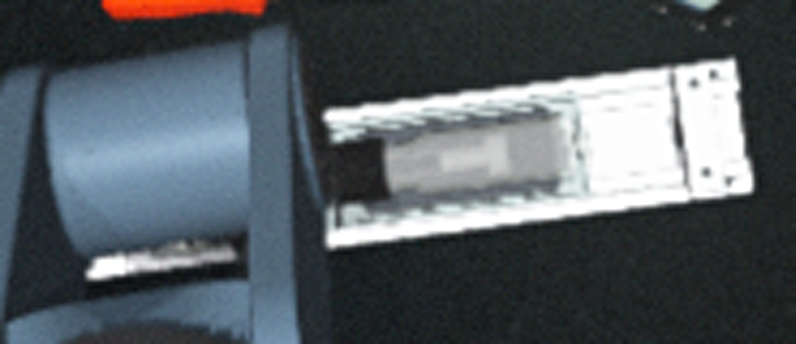

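{"name": "arm_command", "arguments": {"rows": [[[0, -2, -30], -0.037, 1], [[0, 0, -20], 0, 1], [[0, 0, -12], 0, 1], [[0, 0, -11], 0, 1], [[0, 0, 0], 0, 1]]}}

```text
t: 26.2
tcp_pos: [0.4427, 0.1946, 0.0562]
tool_rot: [0.656, 0.755, -0.0, -0.0]
force: [0.8, 0.8, 0.1]
finger_gap: -0.006
```

{"name": "arm_command", "arguments": {"rows": [[[0.6, -4, 0], 0, 1], [[0.6, -4, 0], 0, 1], [[0, 0, 0], 0, 1]]}}

```text
t: 26.58
tcp_pos: [0.4444, 0.1864, 0.0571]
tool_rot: [0.656, 0.755, 0.0, 0.0]
force: [-1.0, -0.4, 0.0]
finger_gap: 0.001
```

{"name": "arm_command", "arguments": {"rows": [[[0.4, -3, 0], 0, 1], [[0.3, -2, 0], 0, 1], [[0, 0, 0], 0, 1]]}}

```text
t: 26.95
tcp_pos: [0.4448, 0.1815, 0.0568]
tool_rot: [0.656, 0.755, 0.0, 0.0]
force: [0.9, 0.1, 0.2]
finger_gap: 0.002
```

{"name": "arm_command", "arguments": {"rows": [[[0.3, -2, 0], 0, 1], [[0, 0, 0], 0, 1]]}}

```text
t: 27.2
tcp_pos: [0.445, 0.1796, 0.0567]
tool_rot: [0.656, 0.755, -0.0, -0.0]
force: [-0.5, -0.1, -0.2]
finger_gap: 0.001
```

{"name": "arm_command", "arguments": {"rows": [[[0.3, -2, 0], 0, 1], [[0, 0, 0], 0, 1]]}}

```text
t: 27.45
tcp_pos: [0.4454, 0.1775, 0.0567]
tool_rot: [0.656, 0.755, -0.0, 0.0]
force: [-0.8, -0.5, 0.5]
finger_gap: 0.005
```

{"name": "arm_command", "arguments": {"rows": [[[0.3, -2, 0], 0, 1], [[0, 0, 0], 0, 1]]}}

```text
t: 27.7
tcp_pos: [0.4457, 0.1755, 0.0567]
tool_rot: [0.656, 0.755, -0.0, 0.0]
force: [-0.1, 0.2, 0.5]
finger_gap: -0.002
```

```bash
python3 - <<'E'
from h import *
snap('scene','s11.png');snap('top','t11.png')
a=cv2.imread('pics/s11.png')[185:315,240:385];cv2.imwrite('pics/s11c.png',cv2.resize(a,None,fx=4.5,fy=4.5,interpolation=cv2.INTER_CUBIC))
a=cv2.imread('pics/t11.png')[195:275,185:370];cv2.imwrite('pics/t11c.png',cv2.resize(a,None,fx=4.3,fy=4.3,interpolation=cv2.INTER_CUBIC))
E
```

```text
(no output)
```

View pics/s11c.png

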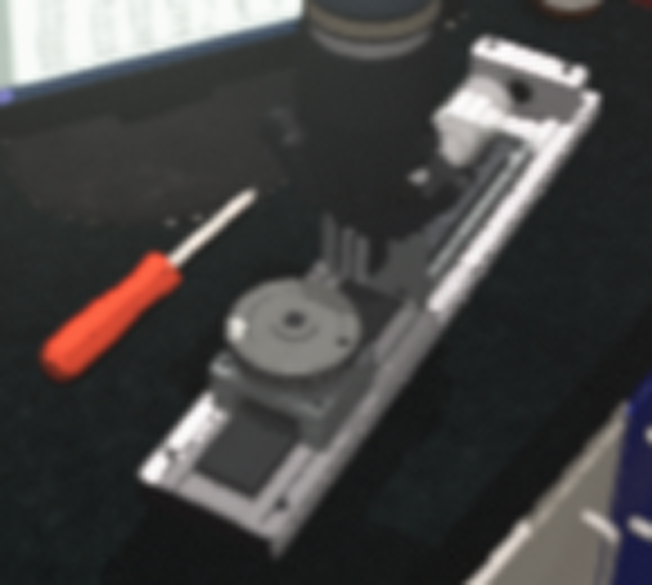

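View pics/t11c.png

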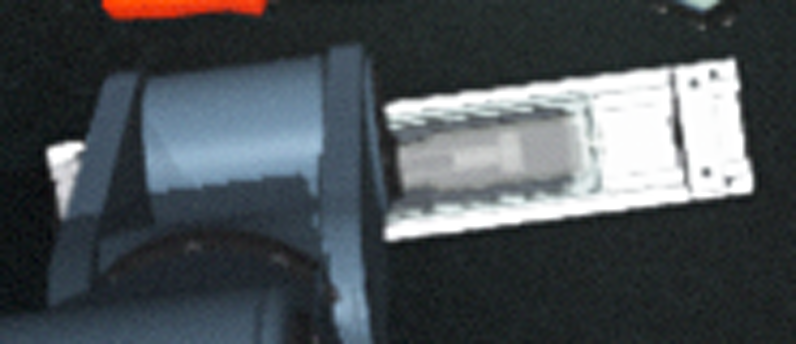

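{"name": "arm_command", "arguments": {"rows": [[[0.3, -2, 0], 0, 1], [[0.3, -2, 0], 0, 1], [[0.3, -2, 0], 0, 1], [[0.3, -2, 0], 0, 1], [[0.3, -2, 0], 0, 1], [[0.3, -2, 0], 0, 1]]}}

```text
t: 28.55
tcp_pos: [0.4474, 0.1635, 0.0567]
tool_rot: [0.656, 0.755, -0.0, -0.0]
force: [-0.6, 1.0, -0.0]
finger_gap: 0.001
```

```bash
python3 - <<'E'
from h import *
snap('scene','s12.png');snap('top','t12.png')
a=cv2.imread('pics/s12.png')[185:275,300:385];cv2.imwrite('pics/s12c.png',cv2.resize(a,None,fx=6.5,fy=6.5,interpolation=cv2.INTER_CUBIC))
a=cv2.imread('pics/t12.png')[195:275,185:370];cv2.imwrite('pics/t12c.png',cv2.resize(a,None,fx=4.3,fy=4.3,interpolation=cv2.INTER_CUBIC))
E
```

```text
(no output)
```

View pics/s12c.png

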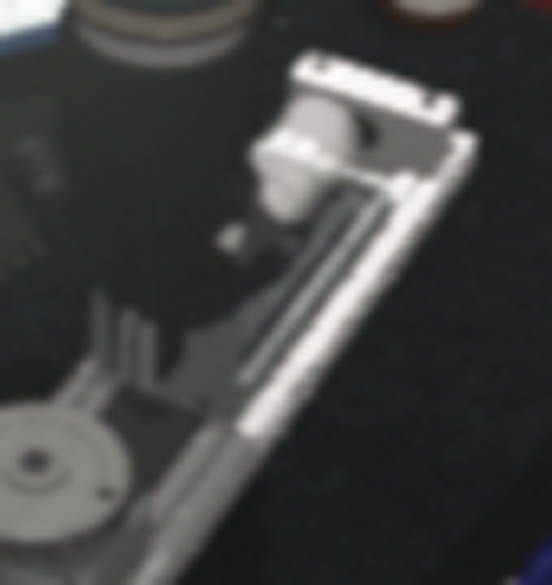

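View pics/t12c.png

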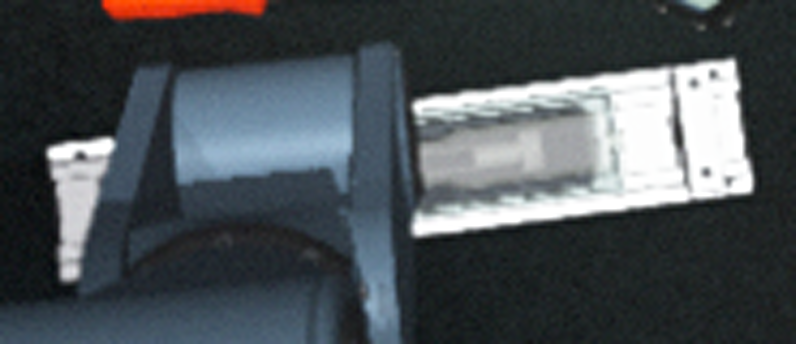

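{"name": "arm_command", "arguments": {"rows": [[[0.3, -2, 0], 0, 1], [[0.3, -2, 0], 0, 1], [[0.3, -2, 0], 0, 1], [[0.3, -2, 0], 0, 1], [[0.3, -2, 0], 0, 1], [[0.3, -2, 0], 0, 1]]}}

```text
t: 29.4
tcp_pos: [0.4493, 0.1516, 0.0567]
tool_rot: [0.656, 0.755, -0.0, -0.0]
force: [0.4, 2.2, 0.6]
finger_gap: -0.002
```

{"name": "arm_command", "arguments": {"rows": [[[0.3, -2, 0], 0, 1], [[0.3, -2, 0], 0, 1]]}}

```text
t: 29.65
tcp_pos: [0.4499, 0.1475, 0.0567]
tool_rot: [0.656, 0.755, -0.0, -0.0]
force: [-0.3, 1.9, 1.2]
finger_gap: -0.002
```

```bash
python3 - <<'E'
from h import *
snap('scene','s13.png');snap('top','t13.png')
a=cv2.imread('pics/s13.png')[185:275,300:385];cv2.imwrite('pics/s13c.png',cv2.resize(a,None,fx=6.5,fy=6.5,interpolation=cv2.INTER_CUBIC))
a=cv2.imread('pics/t13.png')[200:250,270:370];cv2.imwrite('pics/t13c.png',cv2.resize(a,None,fx=8,fy=8,interpolation=cv2.INTER_CUBIC))
E
```

```text
(no output)
```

View pics/s13c.png

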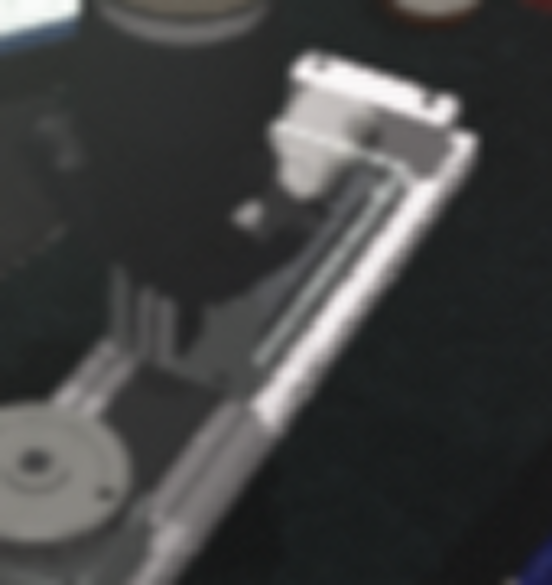

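View pics/t13c.png

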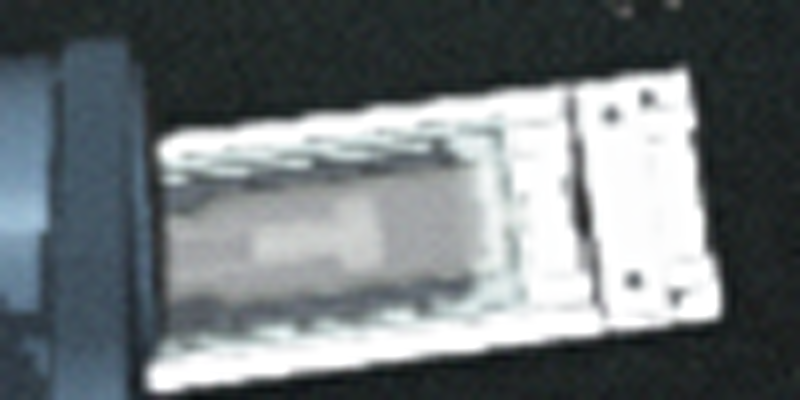

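{"name": "arm_command", "arguments": {"rows": [[[0.2, -1.3, 0], 0, 1], [[0.2, -1.3, 0], 0, 1], [[0.2, -1.3, 0], 0, 1]]}}

```text
t: 30.12
tcp_pos: [0.4506, 0.1438, 0.0567]
tool_rot: [0.656, 0.755, 0.0, 0.0]
force: [0.5, 0.7, -0.0]
finger_gap: 0.004
```

{"name": "arm_command", "arguments": {"rows": [[[0.2, -1.3, 0], 0, 1], [[0.2, -1.3, 0], 0, 1], [[0.2, -1.3, 0], 0, 1]]}}

```text
t: 30.5
tcp_pos: [0.4511, 0.1398, 0.0567]
tool_rot: [0.656, 0.755, 0.0, 0.0]
force: [-0.7, 1.2, -0.0]
finger_gap: 0.001
```

{"name": "arm_command", "arguments": {"rows": [[[0.2, -1.3, 0], 0, 1], [[0.2, -1.3, 0], 0, 1], [[0.2, -1.3, 0], 0, 1]]}}

```text
t: 30.88
tcp_pos: [0.4517, 0.1359, 0.0567]
tool_rot: [0.656, 0.755, -0.0, -0.0]
force: [0.6, 1.4, -0.7]
finger_gap: -0.003
```

{"name": "arm_command", "arguments": {"rows": [[[0.2, -1.3, 0], 0, 1], [[0.2, -1.3, 0], 0, 1], [[0.2, -1.3, 0], 0, 1]]}}

```text
t: 31.25
tcp_pos: [0.4522, 0.132, 0.0567]
tool_rot: [0.656, 0.755, -0.0, -0.0]
force: [-0.4, 0.6, 0.5]
finger_gap: 0.001
```

{"name": "arm_command", "arguments": {"rows": [[[0.2, -1.3, 0], 0, 1], [[0.2, -1.3, 0], 0, 1]]}}

```text
t: 31.5
tcp_pos: [0.4523, 0.1312, 0.0568]
tool_rot: [0.657, 0.754, 0.001, -0.001]
force: [-1.4, 15.8, 0.8]
finger_gap: -0.004
```

```bash
python3 - <<'E'
from h import *
snap('scene','s14.png');snap('top','t14.png')
a=cv2.imread('pics/s14.png')[185:245,325:385];cv2.imwrite('pics/s14c.png',cv2.resize(a,None,fx=9,fy=9,interpolation=cv2.INTER_CUBIC))
a=cv2.imread('pics/t14.png')[200:250,270:370];cv2.imwrite('pics/t14c.png',cv2.resize(a,None,fx=8,fy=8,interpolation=cv2.INTER_CUBIC))
E
```

```text
(no output)
```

View pics/s14c.png

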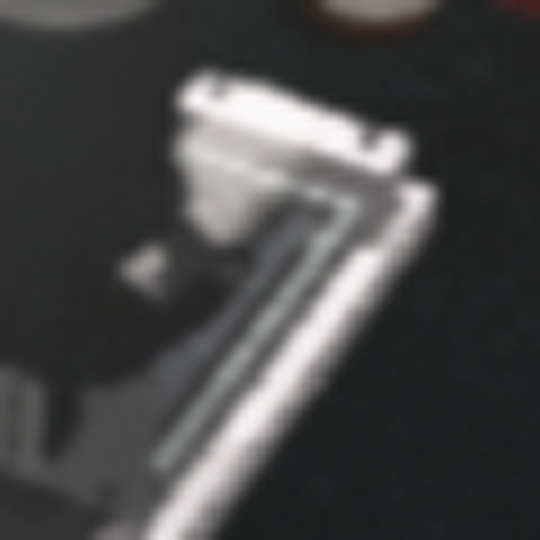

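View pics/t14c.png

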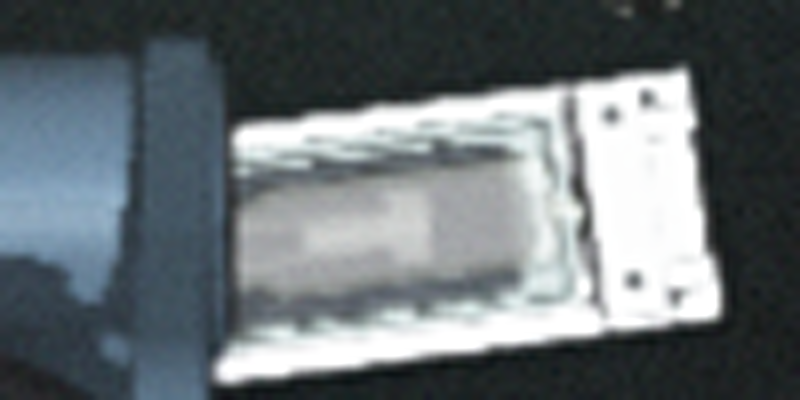

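{"name": "arm_command", "arguments": {"rows": [[[-0.1, 1, 0], 0, 1], [[-0.2, 1.5, 0], 0, 1], [[-0.6, 4, 0], 0, 1], [[-1.2, 8, 0], 0, 1], [[0, 0, 0], 0, 1]]}}

```text
t: 32.22
tcp_pos: [0.4504, 0.1445, 0.0567]
tool_rot: [0.656, 0.755, -0.0, 0.0]
force: [0.3, -0.5, 0.7]
finger_gap: 0.002
```

{"name": "arm_command", "arguments": {"rows": [[[0, 0, 40], 0, 1], [[0, 0, 50], 0, 1], [[0, 0, 50], 0, 1], [[-5, -50, 10], 0, 1], [[-5, -50, 0], 0, 1], [[-5, -50, 0], 0, 1], [[-5, -50, 0], 0, 1], [[-5, -50, 0], 0, 1], [[-5, -50, 0], 0, 1], [[-5, -50, 0], 0, 1], [[0, 0, 0], 0, 1]]}}

```text
t: 33.6
tcp_pos: [0.4159, -0.2098, 0.2069]
tool_rot: [0.658, 0.753, -0.0, 0.001]
force: [-0.5, 0.4, 0.7]
finger_gap: 0.001
```

```bash
python3 - <<'E'
from h import *
s=manip.sense();print(s['tcp_pos'],s['force'],s['t'])
snap('scene','s15.png');snap('top','t15.png')
a=cv2.imread('pics/s15.png')[185:315,260:385];cv2.imwrite('pics/s15c.png',cv2.resize(a,None,fx=4.5,fy=4.5,interpolation=cv2.INTER_CUBIC))
a=cv2.imread('pics/t15.png')[195:275,185:370];cv2.imwrite('pics/t15c.png',cv2.resize(a,None,fx=4.3,fy=4.3,interpolation=cv2.INTER_CUBIC))
E
```

```text
[ 0.41589251 -0.20982317  0.20687195] [-0.5293795   0.40951614  0.65097567] 33.6
```

View pics/s15c.png

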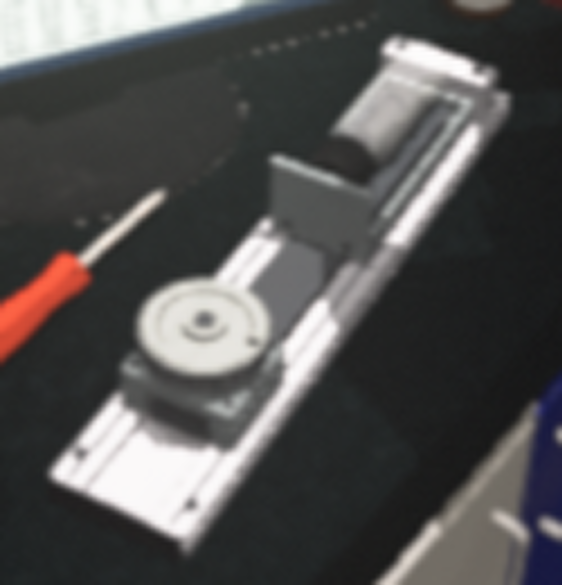

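View pics/t15c.png

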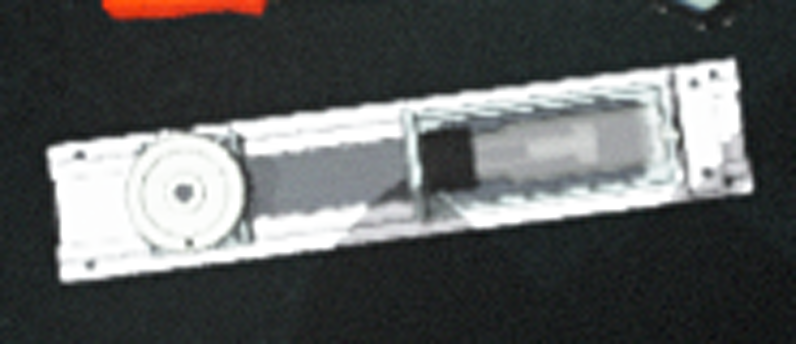

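View pics/t15.png

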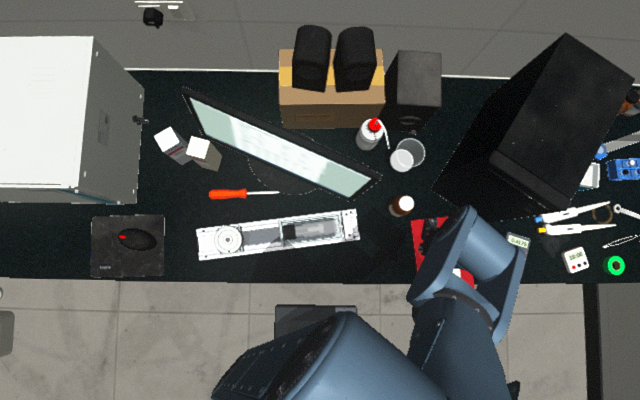

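```bash
python3 - <<'E'
from h import *
A=cv2.imread('pics/t14.png',0);B=cv2.imread('pics/t15.png',0)
t=A[214:240,310:343]
for nm,sl in (('tray',(214,240,315,342)),('stop',(208,242,345,362))):
    y0,y1,x0,x1=sl; k=6
    T=cv2.resize(A[y0:y1,x0:x1],None,fx=k,fy=k,interpolation=cv2.INTER_CUBIC);S=cv2.resize(B[y0-3:y1+3,x0-3:x1+3],None,fx=k,fy=k,interpolation=cv2.INTER_CUBIC)
    r=cv2.matchTemplate(S,T,cv2.TM_CCOEFF_NORMED);_,m,_,l=cv2.minMaxLoc(r);print(nm,m,(np.array(l)-3*k)/k)
a=cv2.imread('pics/t15.png')[205:250,320:370];cv2.imwrite('pics/t15d.png',cv2.resize(a,None,fx=12,fy=12,interpolation=cv2.INTER_CUBIC))
E
```

```text
tray 0.9807690978050232 [0. 0.]
stop 0.9562893509864807 [ 0.         -0.16666667]
```

View pics/t15d.png

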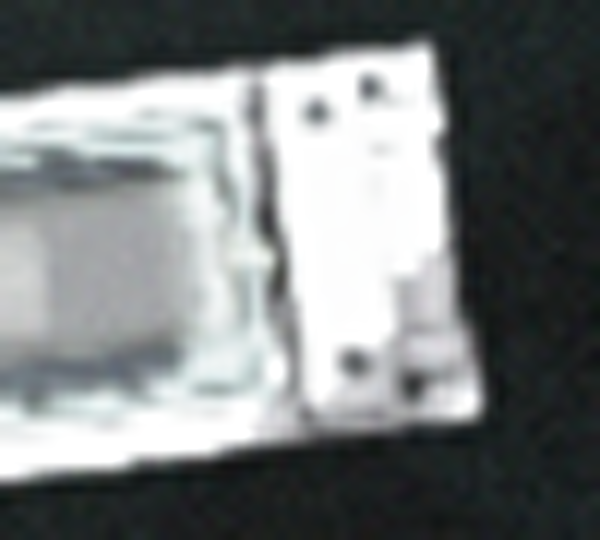

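```bash
python3 -c "
from station import manip
print(manip.sign_off())"
```

```text
the job is handed in; nothing more can be done
None
```

I backed the collar off two full turns and pushed the slide to the end stop. I handed the job in at about 33.7 s of the 64 s allowed; no verdict was reported.

- **Collar:** I rolled it anticlockwise with the closed fingertip in three strokes, pressing with about 5–18 N. There was a little slip in the first stroke. The black dot ended at 3.38 rad against 3.36 rad before, after two full turns counted over the strokes. That is within reading accuracy of two turns.
- **Slide:** I pushed its end plate slowly, at up to about 3 N, for about 52 mm. The force then rose to about 16 N as the nose met the buffer.
- **Last checks:** After backing off and lifting clear, the slide showed no shift between the pictures. The lamp still lies in its tray. The cartons, driver and bottle look as they were. The arm partly hid the book in the last top view, so I could not check it fully.
- **Disagreement:** The first contact with the end plate gave no clear force reading, only noise. I found from the pictures that the slide was already moving freely by then.

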